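# Load the test kiln, shut it, set the dial and switch it on

### The arm

A 6-joint arm with a two-finger parallel gripper is mounted at the origin on the work surface. World frame = base frame: x ahead of the robot, y to its left, z up, the work surface at z = 0. Lengths are in mm, angles in rad, forces in N, time in s.
With the tool pointing down it reaches from about 275 to 1000 mm from the base axis. Payload 8.4 kg.
Tool frame: the origin (TCP) lies at the very end of the fingers, on their centre line; the grasp point (between the pads) lies 19 mm behind it; z points along the fingers, y is the line along which they close (so a half turn about z gives the same grasp; the last joint's range is limited). The gripper opens to 85 mm and grips with 20 to 120 N. Pads are 22 mm wide; open, the fingers measure 114 mm over their backs; the gripper's body (76 mm by 85 mm) begins 54 mm behind the grasp point. The pads swing forward as they close: fully open they stand 13 mm farther back than shut.
Start: joints at [1.329, 0.353, 1.633, -0, 1.155, -0.002], TCP at [148.441, 607.119, 231.281] pointing down, gripper open.
Joint ranges: [-2.63, 2.63], [-0.92, 2.1], [0.06, 2.66], [-1.3, 4.44], [0, 2.69], [-3.02, 3.02]. Speed limits (rad/s): [2.22, 2.22, 2.79, 3.14, 3.14, 3.14].

### API

Orientations are given as [roll, pitch, yaw] about the fixed x, y, z axes, in that order (R = Rz(yaw) Ry(pitch) Rx(roll)).
In Python, from rig import telemetry, imaging, r gives the robot as it stands. The module is installed in compiled form; this text tells all that it offers.
- The arm moves only by the tool step_arm, never from a script. Its argument "moves" is a list of rows, each a list of 3 entries, a list of its own where there are three numbers: the turn, a rotation vector about the tool's x, y, z scaled (see below), then the shift along the tool's x, y, z scaled (see below), then the opening, from -1 (shut) to 1 (fully open). A call has 1 to 8 rows; each row is the pose to reach, as a shift and turn from the pose commanded when the call began, along the tool's axes at that moment; what a row does not reach only later rows make up. The controller multiplies each number of a shift by 200 mm and each number of a turn by 45 degrees. A row lasts 1/10 s, in which the tool goes at most 50 mm and 8.59 degrees, less where a joint would pass 70% of its speed; a pose out of reach is approached as far as the arm can. A call with a number of a shift or a turn outside -1 to 1 is refused whole. A call with a gripper value outside its range is refused whole. The fingers move at their own pace and stop on an object; "squeeze" is the grip in N (left out, the last holds). Time passes only in rows, so rows that repeat a pose let the fingers close. It gives the time, the measured TCP pose, the force, the opening and the grip force at its end, in the units of the state.
- telemetry.sense(): the state, without advancing time (a new reading comes with each control period).
- imaging.grab_frame(name): name is "scene" or "side" or "wrist"; returns the picture (480x640x3 uint8, red, green, blue); there is no depth.
- imaging.calibration(name): a dict with "fx", "fy", "cx", "cy" (pixels), "cam_to_world" (4x4, takes a point from camera to world coordinates). Camera axes: x right, y up, looking along -z (the intrinsics and any distortion apply to the point x, -y, -z); pixel columns grow to the right and rows downward; lengths in mm; the calibration is good to about 2 mm. A picture is of the moment at which its call begins: read the wrist's pose just before it. calibration takes no time and is no camera call; for the wrist camera it gives the pose at the moment of the call.
- r.sign_off(): hands the job in; it is judged then, once.
Trained networks look in the newest picture that a camera, given by its name, has taken for a name from the list of things; names that differ only in an ending like _2 or _b are one class to them, and where a whole thing is asked for, a point or a joint stands for the part that bears it (a point fixed in the world has none). Each returns a list of dicts, best first, with "conf" (0 to 1); they miss things now and then, are a little off and sometimes report something else, mostly with a low value. They report only what shows in the picture. A call takes as long as a camera call.
- imaging.recognise(camera, name): "extent" ([left, top, width, height] in pixels, round what is visible of it).
- imaging.mark_of(camera, name): "xy" ([column, row] in pixels: a listed point, or the origin of a listed thing).
The state is a dict: "clock": time; "qpos": joint angles; "qvel": joint speeds; "joint_efforts": joint torques, N m; "eef_pos": TCP position; "tcp_rot": TCP orientation; "contact_force": force on the tool from outside, world axes, zero at the start; "wrist_torque": the same for the moment, N m; "opening": opening from 0.0 (shut) to 1.0 (fully open); "grasp_force": force on a finger pad.
Only numpy, scipy, OpenCV 4.12 (cv2) and the standard library are available. Lean on these libraries where they do the work, as an engineer would, in place of code of your own. Each camera call takes 0.05 s, during which the arm holds its last target. There are 200 camera calls.

### The job

Stand the terracotta cup upright on the floor inside the small kiln, setting it down rather than dropping it, then lower the kiln's lid gently until it is fully closed. After that, turn the black knob on the blue controller until the dial's black pointer lines up with the red mark, and last push the yellow-tipped switch lever all the way over, away from the robot. Leave the other things on the table where they are.

Things in the scene. Friction and masses are not known exactly. Their poses are not given: they have to be found in the camera images.
- cup: Terracotta straight-sided open cup, outer diameter 58, height 70, wall 5, about 130 g. Origin: centre of its underside; z up. It starts standing on the table, in a loose row with the grey bowl and the green tumbler, in any order.
- kiln: Small top-loading kiln fixed to the table, steel outside and cream brick inside: 190 (x) by 220 (y) by 120 high. Chamber 140 (x) by 170 (y), centred, open at the top; its floor lies 30 above the table. Origin: centre of the underside; x points from its front to the hinge at the back, z up. Its front (-x) roughly faces the robot.
- kiln_lid (a joint): Lid hinge angle, rad: 0 closed, about 1.5 standing upright (starts 1.4 to 1.6). A stiff hinge: the lid (600 g) stays where it is left; moving it takes about 3 to 7 N near the free edge.
- lid_hinge (a point): Point on the lid's hinge line, mid-width, 121 above the table, at the kiln's back edge. Axes turn with the lid: lid x runs from the free edge towards the hinge, y along the hinge line (lid angle grows about +y), z out of the lid's outer face. The lid plate spans x -190 to 0, y -110 to 110, z 0 (underside) to 25 (outer face).
- lid_lip (a point): Middle of the outer face of the black lip handle at the lid's free edge: 200 from the hinge line; lip 25 long, 90 wide, 12 thick.
- controller: Blue control box fixed to the table, 200 (x) by 210 (y) by 60 high. Origin: centre of the underside; x points away from the robot, z up. On its top, in its own frame: the knob axis at (-50, 45), dial centre at (45, 28), switch base block (70 by 50 by 25 high) at (-30, -65).
- knob_grip (a point): Point on the knob's vertical axis at gripping height, 37 above the controller's top. The knob's grip is an upright bar 42 long, 14 thick, 32 high (top 44 above the controller's top); at knob 0 the bar lies along the controller's x. This frame turns with the knob, its x along the bar.
- knob (a joint): Knob angle, rad, starts at 0, grows clockwise seen from above, up to 4. The pointer turns the same way by half as much.
- dial_centre (a point): Centre of the white dial (diameter 102) on the controller's top.
- pointer_tip (a point): Tip of the black pointer, 42 from the dial centre; it points along the controller's +y at knob 0.
- mark_tip (a point): Where the pointer's tip has to be: inner part of the red mark (10 wide) at the dial's edge, 42 from the dial centre. The mark stays put through the run, 0.3 to 0.72 rad clockwise of the pointer's start.
- switch (a joint): Switch lever angle, rad: 0 off, leaning to the controller's -x (towards the robot); 1.0 fully on, leaning to +x. Stays where it is left; light (about 2 N).
- switch_tip (a point): Centre of the yellow ball (diameter 26) at the lever's end; it swings on a radius of 50 about a pivot 22 above the controller's top; the ball starts 66 above the controller's top.
- clay_bowl: Grey clay bowl, bystander, 68 across, 45 high. Origin under its centre.
- tumbler: Green plastic tumbler, bystander, 66 across, 80 high. Origin under its centre.
- sponge: Orange sponge, bystander, 90 by 60 by 35.
- clay_block: Grey block of clay, bystander, 110 by 100 by 70.
- brush: Brush lying at the back left, bystander, 190 long.
- rib: Wooden spatula lying at the back right, bystander, 190 long.

How it is judged:
By the outcome, as a careful person would: the job done as asked, in the order asked, and still so for the second after the job is handed in, with the robot touching nothing.
It also fails if it takes over 72 s, if anything falls off the work surface, if the arm or the gripper's body presses on something with over 40 N, if the wrist force passes 120 N, or if a joint passes its speed limit or range.

## Working session

There is one attempt and no reset: what is moved stays moved. The work goes in short steps, Python scripts to look and compute and a tool call to move; the robot and the scene stay as the last step left them, time stands still between calls to the robot, and variables do not carry over. Pictures are saved under pics/ and viewed, at most 10 in all, crops included, and the job is handed in when it is done.

Besides the shell and the picture viewer there is one more tool, called after "Request:" by a JSON object that holds its "method" and its "body". step_arm: Moves the arm, as the interface text tells. Its arguments: {"type":"object","properties":{"moves":{"type":"array"},"squeeze":{"type":"number"}},"required":["moves"]}

```bash
mkdir -p pics; cat > h.py <<'E'
import numpy as np, cv2
from scipy.spatial.transform import Rotation as R
from rig import telemetry, imaging, r
def ray(c,xy):
    K=imaging.calibration(c);T=np.array(K["cam_to_world"])
    d=np.array([(xy[0]-K["cx"])/K["fx"],-(xy[1]-K["cy"])/K["fy"],-1.])
    return T[:3,3],T[:3,:3]@d
def atz(c,xy,z):
    o,d=ray(c,xy);return o+d*(z-o[2])/d[2]
def tri(a,b):
    (o,d),(p,e)=a,b
    s=np.linalg.lstsq(np.c_[d,-e],p-o,rcond=None)[0]
    A=o+d*s[0];B=p+e*s[1];return (A+B)/2,np.linalg.norm(A-B)
def proj(c,P):
    K=imaging.calibration(c);T=np.linalg.inv(np.array(K["cam_to_world"]))
    q=T[:3,:3]@np.array(P)+T[:3,3];return np.array([K["cx"]+K["fx"]*q[0]/-q[2],K["cy"]-K["fy"]*q[1]/-q[2]])
def shot(c,name):
    im=imaging.grab_frame(c);cv2.imwrite(f"pics/{name}.png",im[:,:,::-1]);return im
def pose():
    s=telemetry.sense();return np.array(s["eef_pos"]),s["tcp_rot"]
def delta(P,rpy=None):
    """shift and turn in move units from measured pose"""
    p,q=pose();M=R.from_euler("xyz",q)
    sh=M.inv().apply(np.array(P)-p)/200
    t=np.zeros(3) if rpy is None else (M.inv()*R.from_euler("xyz",rpy)).as_rotvec()/np.radians(45)
    return np.round(t,3),np.round(sh,3)
E
python3 - <<'E'
from h import *
s=telemetry.sense();print(s)
for c in("scene","side","wrist"):
    shot(c,c+"0");K=imaging.calibration(c);print(c,K)
for c in("scene","side"):
    for n in "cup kiln lid_hinge lid_lip controller knob_grip dial_centre pointer_tip mark_tip switch_tip clay_bowl tumbler".split():
        m=imaging.mark_of(c,n)[:2]
        print(c,n,[(np.round(x["xy"],1).tolist(),round(x["conf"],2)) for x in m])
E
```

```text
{'clock': 0.0, 'qpos': array([ 1.32860128e+00,  3.53623207e-01,  1.63413105e+00,  2.60206877e-06,
        1.15521335e+00, -2.42421019e-03]), 'qvel': array([-0.0006341 , -0.00058339, -0.000794  ,  0.00197212,  0.00066096,
       -0.00117241]), 'joint_efforts': array([ 2.18593836e-03, -6.05247116e+01, -3.42080963e+01,  1.65404840e-04,
        9.16196674e-03, -5.90538093e-06]), 'eef_pos': array([148.3244391 , 606.65345118, 230.57858274]), 'tcp_rot': array([-3.14021770e+00, -5.71231828e-06,  2.90182076e+00]), 'contact_force': array([-1.28789425,  1.51474308, -0.22117919]), 'wrist_torque': array([0.0041768 , 0.02875636, 0.01221166]), 'grasp_force': 0.0, 'opening': 1.0030130896286469}
scene {'fx': 435.4596855235944, 'fy': 435.4596855235944, 'cx': 312.23316334524884, 'cy': 241.66789827820804, 'cam_to_world': array([[-1.85111778e-01, -6.49719076e-01,  7.37291497e-01,
         1.46748173e+03],
       [ 9.82590620e-01, -1.34424409e-01,  1.28240993e-01,
         1.92682453e+02],
       [ 1.57893546e-02,  7.48194627e-01,  6.63291411e-01,
         9.02679510e+02],
       [ 0.00000000e+00,  0.0000
[... 1381 characters left out ...]
24.5, 237.7], 0.43)]
scene mark_tip [([288.7, 290.2], 0.38)]
scene switch_tip [([230.2, 188.2], 0.53), ([433.8, 180.9], 0.25)]
scene clay_bowl [([295.0, 263.8], 0.98)]
scene tumbler [([230.4, 299.0], 0.71)]
side cup [([268.9, 292.1], 0.95), ([338.5, 258.1], 0.51)]
side kiln [([228.0, 251.2], 0.61), ([307.5, 278.2], 0.49)]
side lid_hinge [([225.5, 201.3], 0.67)]
side lid_lip [([220.2, 144.8], 0.62)]
side controller [([345.0, 337.3], 0.66)]
side knob_grip [([327.8, 296.5], 0.69)]
side dial_centre [([363.8, 311.5], 0.56)]
side pointer_tip [([364.2, 300.8], 0.61)]
side mark_tip [([228.6, 252.9], 0.2)]
side switch_tip [([328.7, 320.3], 0.57)]
side clay_bowl []
side tumbler [([337.6, 257.7], 0.8)]
```

View pics/scene0.png

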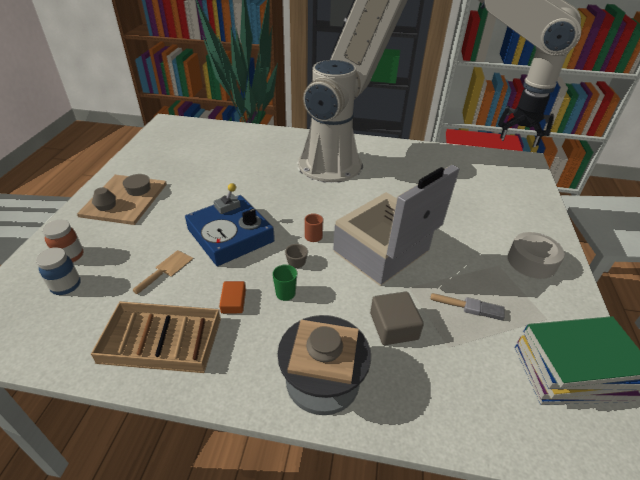

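View pics/side0.png

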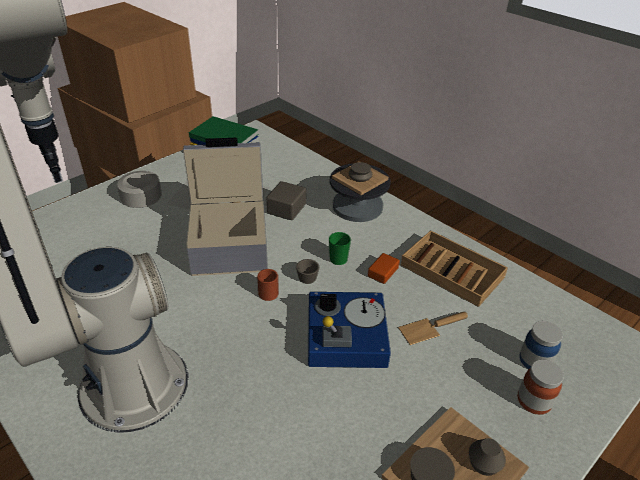

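The scene picture shows the cup at (314,229), bowl (297,256), tumbler (285,283), kiln with its lid upright at about (390,235), and the controller at (230,228). The side picture has the cup at (268,285), the kiln at (228,235), the dial at (364,312) and the red mark near (374,301). Next I triangulate these.

```bash
python3 - <<'E'
from h import *
T={"cup":((314.5,231.6),(268.9,292.1)),"kiln":((381.7,253.1),(228,251.2)),"hinge":((411.9,235.1),(225.5,201.3)),"lip":((434.5,178.6),(220.2,144.8)),
"ctrl":((233,232.3),(345,337.3)),"knob":((249.7,210.3),(327.8,296.5)),"tip":((230.2,188.2),(328.7,320.3)),"point":((221.5,227.4),(364.2,300.8)),"dialc":((219,231),(363.8,311.5)),"tumb":((285,295),(337.6,257.7))}
for n,(a,b) in T.items():
    P,g=tri(ray("scene",a),ray("side",b));print(n,P.round(),round(g,1))
for n,(a,b,z) in {"cup":(T["cup"]+(0,)),"ctrl":(T["ctrl"]+(0,)),"dialc":(T["dialc"]+(60,)),"knob":(T["knob"]+(97,)),"tip":(T["tip"]+(126,)),"hinge":T["hinge"]+(121,),"kiln":T["kiln"]+(0,)}.items():
    print(n,atz("scene",a,z).round(),atz("side",b,z).round())
for c in("scene","side"):
    im=cv2.imread(f"pics/{c}0.png")
    if c=="scene": cr=im[160:300,170:470]
    else: cr=im[130:380,170:400]
    k=800/cr.shape[1] if c=="scene" else 600/cr.shape[0]
    cv2.imwrite(f"pics/{c}0c.png",cv2.resize(cr,None,fx=k,fy=k,interpolation=cv2.INTER_CUBIC));print(k)
E
```

```text
cup [435.  14.  13.] 12.2
kiln [468. 237.  -2.] 4.9
hinge [521. 306. 126.] 0.9
lip [530. 326. 315.] 9.5
ctrl [ 479. -241.    3.] 11.9
knob [ 480. -174.  103.] 6.4
tip [ 410. -252.  126.] 1.9
point [ 552. -238.   85.] 3.8
dialc [ 542. -251.   61.] 0.3
tumb [695. -13.   0.] 3.7
cup [415.  16.   0.] [444.  18.   0.]
ctrl [ 471. -238.    0.] [ 483. -244.    0.]
dialc [ 540. -252.   60.] [ 543. -250.   60.]
knob [ 470. -175.   97.] [ 485. -173.   97.]
tip [ 410. -253.  126.] [ 409. -251.  126.]
hinge [516. 307. 121.] [525. 313. 121.]
kiln [473. 235.   0.] [467. 238.   0.]
2.6666666666666665
2.4
```

View pics/scene0c.png

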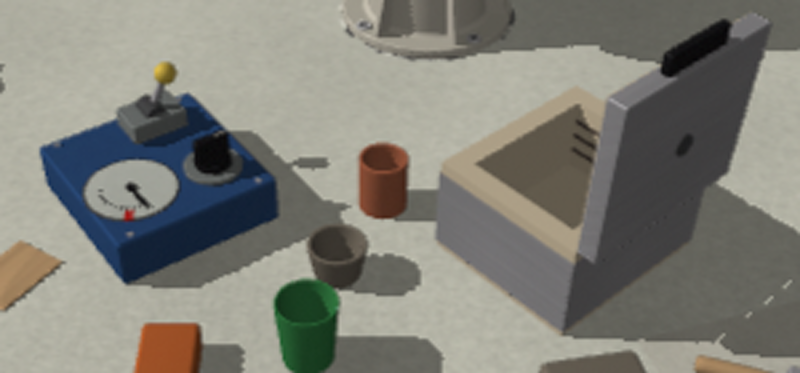

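View pics/side0c.png

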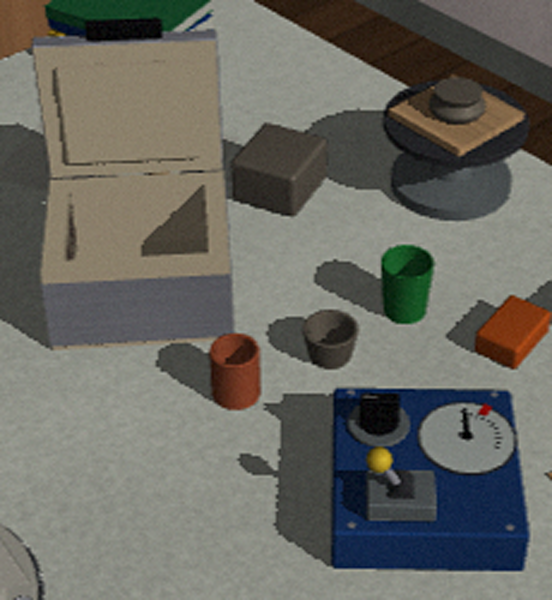

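The crops put the kiln front at the bottom of the side view, yawed roughly 50°, and the controller at about -40°, with the red mark at crop (485,411). I fit the poses to the corner points read from the crops.

```bash
cat >> h.py <<'E'
def W(pose,l):
    x,y,a=pose;l=np.atleast_2d(np.array(l,float));c,s=np.cos(a),np.sin(a)
    return np.c_[x+c*l[:,0]-s*l[:,1],y+s*l[:,0]+c*l[:,1],l[:,2]]
E
python3 - <<'E'
from h import *
from scipy.optimize import least_squares
sc=lambda p:np.array(p)/2.6667+[170,160]
sd=lambda p:np.array(p)/2.4+[170,130]
K=[("side",sd((43,278)),(-95,110,120)),("side",sd((231,276)),(-95,-110,120)),("side",sd((233,340)),(-95,-110,0)),("side",sd((48,347)),(-95,110,0)),
("scene",sc((438,170)),(-95,-110,120)),("scene",sc((575,88)),(-95,110,120)),("scene",sc((563,333)),(95,-110,0)),("scene",sc((440,240)),(-95,-110,0))]
C=[("side",sd((335,390)),(-100,105,60)),("side",sd((512,390)),(100,105,60)),("side",sd((523,540)),(100,-105,60)),("side",sd((332,535)),(-100,-105,60)),("side",sd((335,567)),(-100,-105,0)),("side",sd((523,568)),(100,-105,0)),
("scene",sc((190,95)),(-100,-105,60)),("scene",sc((41,150)),(100,-105,60)),("scene",sc((125,247)),(100,105,60)),("scene",sc((275,185)),(-100,105,60)),("scene",sc((127,282)),(100,105,0)),("scene",sc((276,217)),(-100,105,0))]
def fit(D,x0):
    f=lambda p:np.concatenate([proj(c,W(p,l)[0])-q for c,q,l in D])
    o=least_squares(f,x0,loss="soft_l1");print(o.x.round(3),o.fun.round(1).tolist());return o.x
k=fit(K,[468,237,.9]);c=fit(C,[479,-241,-.7])
print("lip pts",[ (n,W(c,l).round()) for n,l in {"knob":(-50,45,97),"dial":(45,28,60),"sw":(-30,-65,82)}.items()])
print("hinge",W(k,(95,0,121)).round())
for cam,p in(("scene",sc((129,215))),("side",sd((485,411)))):
    m=atz(cam,p,60);v=m-W(c,(45,28,60))[0];print("mark",m.round(),np.hypot(*v[:2]).round(1),(np.pi/2-(np.arctan2(v[1],v[0])-c[2])))
print("cup rim",atz("scene",sc((384,159)),70).round(),atz("side",sd((235,350)),70).round())
print("cup bot edge",atz("scene",sc((383,216)),0).round(),atz("side",sd((237,407)),0).round())
print("lip edge mid",tri(ray("scene",sc((697,48))),ray("side",sd((124,28)))))
np.save("k.npy",k);np.save("c.npy",c)
E
```

```text
[465.394 230.714   0.926] [-1.5, -1.2, -0.9, -5.0, -0.4, -0.5, 1.5, 1.5, 0.7, -2.8, -0.5, -1.2, -0.8, 1.2, -2.0, 1.6]
[ 489.346 -241.752   -0.764] [-1.1, -2.1, -0.9, -0.9, 2.7, -1.9, -0.5, -1.2, -2.1, 1.0, 0.1, 2.0, -1.1, -1.8, -2.2, -1.3, -3.7, 0.2, 0.5, -2.1, -1.7, 2.2, 1.0, 0.7]
lip pts [('knob', array([[ 484., -175.,   97.]])), ('dial', array([[ 541., -253.,   60.]])), ('sw', array([[ 423., -268.,   82.]]))]
hinge [[522. 307. 121.]]
mark [ 582. -239.   60.] 42.8 0.47363389826553326
mark [ 586. -240.   60.] 46.9 0.5383113658213756
cup rim [441.  18.  70.] [439.  13.  70.]
cup bot edge [460.  22.  -0.] [425.  -5.   0.]
lip edge mid (array([535.67245271, 319.84356773, 322.02955897]), np.float64(1.4920551356654608))
```

```bash
python3 - <<'E'
from h import *
p,q=pose();print(p,q)
M=R.from_euler("xyz",q)
P=p
for w in [(250,420,260),(290,250,240),(350,80,200),(440,16,150)]:
    print(w,(M.inv().apply(np.array(w)-P)/200).round(3));P=np.array(w)
E
```

```text
[148.42178041 607.15769305 231.29011165] [ 3.14154603e+00 -3.53695317e-05  2.90183929e+00]
(250, 420, 260) [-0.716 -0.788 -0.144]
(290, 250, 240) [-0.396 -0.778  0.1  ]
(350, 80, 200) [-0.493 -0.754  0.2  ]
(440, 16, 150) [-0.513 -0.204  0.25 ]
```

Request:
{"method": "step_arm", "body": {"moves": [[[0,0,0],[-0.716,-0.788,-0.144],1],[[0,0,0],[-0.716,-0.788,-0.144],1],[[0,0,0],[-0.716,-0.788,-0.144],1],[[0,0,0],[-0.716,-0.788,-0.144],1],[[0,0,0],[-0.716,-0.788,-0.144],1]]}}

```text
clock: 1.85
eef_pos: [251.4, 416.7, 260.7]
tcp_rot: [-3.141, 0.001, 2.9]
contact_force: [-0.0, 0.8, -0.1]
opening: 1.003
grasp_force: 0.0
```

Request:
{"method": "step_arm", "body": {"moves": [[[0,0,0],[-0.396,-0.778,0.1],1],[[0,0,0],[-0.396,-0.778,0.1],1],[[0,0,0],[-0.396,-0.778,0.1],1],[[0,0,0],[-0.396,-0.778,0.1],1]]}}

```text
clock: 2.25
eef_pos: [289.8, 247.3, 239.6]
tcp_rot: [-3.141, -0.0, 2.901]
contact_force: [0.3, -1.0, 0.0]
opening: 0.995
grasp_force: 0.0
```

Request:
{"method": "step_arm", "body": {"moves": [[[0,0,0],[-0.493,-0.754,0.2],1],[[0,0,0],[-0.493,-0.754,0.2],1],[[0,0,0],[-0.493,-0.754,0.2],1],[[0,0,0],[-0.493,-0.754,0.2],1],[[0,0,0],[-1,-0.958,0.45],1],[[0,0,0],[-1,-0.958,0.45],1],[[0,0,0],[-1,-0.958,0.45],1],[[0,0,0],[-1,-0.958,0.45],1]]}}

```text
clock: 3.05
eef_pos: [440.4, 15.3, 149.0]
tcp_rot: [-3.141, -0.001, 2.899]
contact_force: [-0.0, 0.1, -0.8]
opening: 0.997
grasp_force: 0.0
```

```bash
python3 - <<'E'
from h import *
p,q=pose();print(p,q,telemetry.sense()["clock"])
im=shot("wrist","w1")
m=imaging.mark_of("wrist","cup")[:2];e=imaging.recognise("wrist","cup")[:2]
print(m,e)
print("expect rim",proj("wrist",(440,16,70)))
hsv=cv2.cvtColor(im,cv2.COLOR_RGB2HSV)
k=np.load("k.npy")
for x in m: print(atz("wrist",x["xy"],0))
K=imaging.calibration("wrist");print(np.array(K["cam_to_world"]).round(2))
E
```

```text
[440.41106989  15.26897858 148.96878473] [-3.14129169e+00 -8.62865542e-04  2.89932433e+00] 3.05
[{'xy': [316.7, 216.9], 'conf': 0.95}] [{'extent': [265.7, 176.1, 101.0, 115.7], 'conf': 0.86}]
expect rim [315.83566195 254.62446718]
[435.06935433  17.92546379   0.        ]
[[ 2.4000e-01 -9.3000e-01 -2.8000e-01  3.6644e+02]
 [ 9.7000e-01  2.3000e-01  7.0000e-02  3.3700e+01]
 [-0.0000e+00 -2.9000e-01  9.6000e-01  2.9369e+02]
 [ 0.0000e+00  0.0000e+00  0.0000e+00  1.0000e+00]]
```

View pics/w1.png

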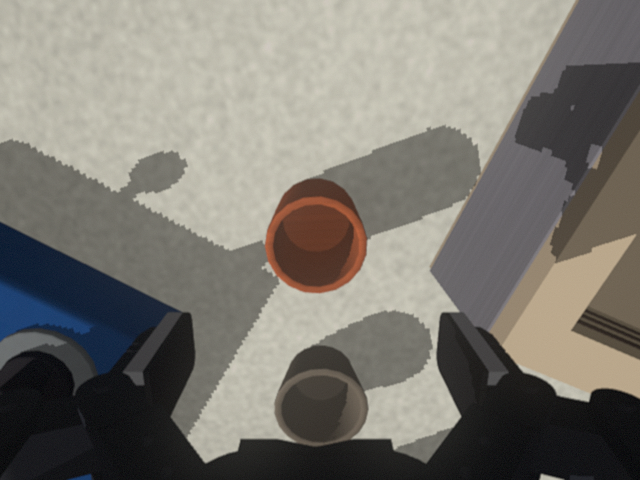

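The wrist view shows the cup rim centre at (316,244), about 10 px above the prediction, and the bowl is clear of the fingers. I correct the position by that amount and descend.

```bash
python3 - <<'E'
from h import *
P=atz("wrist",(316,244),70);print(P)
print(delta((P[0],P[1],30),(np.pi,0,2.9)))
E
```

```text
[433.87524865  17.5891955   70.        ]
(array([ 0.   , -0.001,  0.002]), array([ 0.021, -0.002,  0.601]))
```

Request:
{"method": "step_arm", "body": {"moves": [[[0,0,0],[0.025,0,0.15],1],[[0,0,0],[0.025,0,0.35],1],[[0,0,0],[0.025,0,0.5],1],[[0,0,0],[0.025,0,0.59],1],[[0,0,0],[0.025,0,0.59],1]]}}

```text
clock: 3.7
eef_pos: [431.9, 18.5, 31.0]
tcp_rot: [-3.141, -0.003, 2.903]
contact_force: [-0.3, -0.3, -0.4]
opening: 1.002
grasp_force: 0.0
```

Request:
{"method": "step_arm", "body": {"moves": [[[0,0,0],[0,0,0],-1],[[0,0,0],[0,0,0],-1],[[0,0,0],[0,0,0],-1],[[0,0,0],[0,0,0],-1],[[0,0,0],[0,0,0],-1],[[0,0,0],[0,0,0],-1],[[0,0,0],[0,0,0],-1],[[0,0,0],[0,0,0],-1]], "squeeze": 30}}

```text
clock: 4.5
eef_pos: [434.9, 18.0, 33.6]
tcp_rot: [3.141, 0.002, 2.902]
contact_force: [-2.0, 2.1, 6.1]
opening: 0.659
grasp_force: 31.2
```

```bash
python3 - <<'E'
from h import *
k=np.load("k.npy");p,q=pose();M=R.from_euler("xyz",q)
t=W(k,(-8,0,0))[0];print(t,k[2]-np.pi+2*np.pi)
print(delta((*p[:2],215)))
M2=R.from_euler("xyz",(np.pi,0,2.9))
print(M2.inv().apply([t[0]-p[0],t[1]-p[1],0])/200,(k[2]+np.pi-2.9)/np.radians(45))
E
```

```text
[460.58604435 224.32067649   0.        ] 4.067600043105247
(array([0., 0., 0.]), array([-0.002,  0.001, -0.907]))
[1.22260806e-01 1.03254486e+00 1.26450276e-16] 1.4866345473160811
```

Request:
{"method": "step_arm", "body": {"moves": [[[0,0,0],[0,0,-0.1],-1],[[0,0,0],[0,0,-0.3],-1],[[0,0,0],[0,0,-0.5],-1],[[0,0,0],[0,0,-0.7],-1],[[0,0,0],[0,0,-0.9],-1],[[0,0,0],[0,0,-0.9],-1]]}}

```text
clock: 5.1
eef_pos: [437.2, 17.8, 218.1]
tcp_rot: [3.139, 0.01, 2.902]
contact_force: [0.8, -0.3, -1.0]
opening: 0.655
grasp_force: 33.5
```

Request:
{"method": "step_arm", "body": {"moves": [[[0,0,-0.17],[0.02,0.1,0],-1],[[0,0,-0.34],[0.04,0.25,0],-1],[[0,0,-0.5],[0.06,0.42,0],-1],[[0,0,-0.67],[0.08,0.6,0],-1],[[0,0,-0.84],[0.1,0.75,0],-1],[[0,0,-1],[0.12,0.9,0],-1],[[0,0,-1],[0.12,1,0],-1],[[0,0,-1],[0.12,1,0],-1]]}}

```text
clock: 5.9
eef_pos: [458.2, 219.6, 212.0]
tcp_rot: [3.141, 0.001, -2.594]
contact_force: [-0.5, -0.5, -1.1]
opening: 0.66
grasp_force: 33.4
```

```bash
python3 - <<'E'
from h import *
k=np.load("k.npy");t=W(k,(-8,0,0))[0];s=telemetry.sense()
print(s["qpos"],s["opening"],s["contact_force"],pose());print(delta((t[0],t[1],215),(np.pi,0,k[2]+np.pi)))
imaging.grab_frame("wrist")
shot("scene","s2")
E
```

```text
[ 4.43658043e-01  1.92022317e-01  1.90027236e+00  5.68843324e-04
  1.04846162e+00 -1.67512448e+00] 0.6599260070350197 [-0.48121211 -0.53560117 -1.11671784] (array([458.24409702, 219.63157926, 211.98452455]), array([ 3.14118920e+00,  8.83098094e-04, -2.59389022e+00]))
(array([ 0.   ,  0.001, -0.482]), array([-0.022,  0.014, -0.015]))
```

Request:
{"method": "step_arm", "body": {"moves": [[[0,0,-0.17],[-0.02,0.015,0],-1],[[0,0,-0.34],[-0.02,0.015,0],-1],[[0,0,-0.482],[-0.02,0.015,0],-1],[[0,0,-0.482],[-0.02,0.015,0],-1],[[0,0,-0.482],[-0.02,0.015,0],-1]]}}

```text
clock: 6.5
eef_pos: [459.8, 221.4, 212.1]
tcp_rot: [-3.142, -0.0, -2.222]
contact_force: [0.7, -0.2, -2.1]
opening: 0.661
grasp_force: 33.4
```

```bash
python3 - <<'E'
from h import *
k=np.load("k.npy")
print(pose());shot("wrist","w3");
im=cv2.imread("pics/w3.png")
for l in [(-70,85,120),(-70,-85,120),(70,-85,120),(70,85,120)]:
    u=proj("wrist",W(k,l)[0]);print(l,u.round());cv2.circle(im,tuple(int(v) for v in u),4,(0,0,255),-1)
cv2.imwrite("pics/w3b.png",im)
E
```

```text
(array([459.80438556, 221.35988972, 212.07709895]), array([-3.14155880e+00, -2.67177628e-04, -2.22174304e+00]))
(-70, 85, 120) [471. 143.]
(-70, -85, 120) [164. 145.]
(70, -85, 120) [188. 365.]
(70, 85, 120) [449. 364.]
```

View pics/w3b.png

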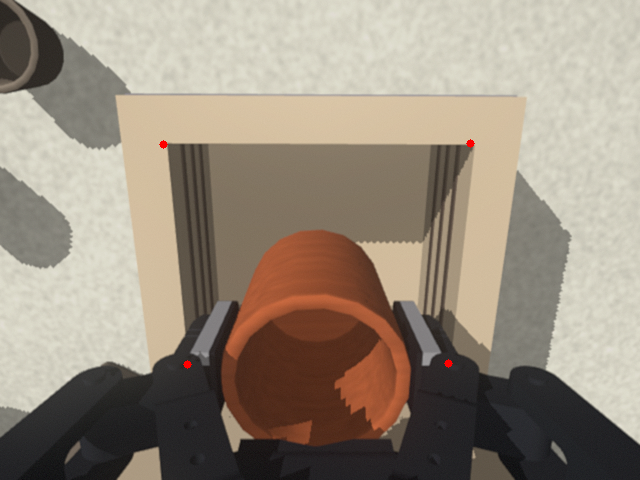

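The predicted chamber corners (red) match the picture within a few pixels, and the cup is held upright at (318,370). I lower it into the kiln.

Request:
{"method": "step_arm", "body": {"moves": [[[0,0,0],[0,0.01,0.12],-1],[[0,0,0],[0,0.01,0.28],-1],[[0,0,0],[0,0.01,0.42],-1],[[0,0,0],[0,0.01,0.54],-1],[[0,0,0],[0,0.01,0.62],-1],[[0,0,0],[0,0.01,0.67],-1],[[0,0,0],[0,0.01,0.69],-1],[[0,0,0],[0,0.01,0.69],-1]]}}

```text
clock: 7.35
eef_pos: [458.5, 223.4, 74.1]
tcp_rot: [3.142, -0.0, -2.218]
contact_force: [-0.2, -0.4, -0.8]
opening: 0.658
grasp_force: 33.4
```

Request:
{"method": "step_arm", "body": {"moves": [[[0,0,0],[0,0,0.01],-1],[[0,0,0],[0,0,0.02],-1],[[0,0,0],[0,0,0.03],-1],[[0,0,0],[0,0,0.035],-1],[[0,0,0],[0,0,0.035],-1]]}}

```text
clock: 7.85
eef_pos: [458.4, 223.4, 67.1]
tcp_rot: [3.142, -0.0, -2.217]
contact_force: [0.2, -0.3, -1.5]
opening: 0.657
grasp_force: 33.4
```

Request:
{"method": "step_arm", "body": {"moves": [[[0,0,0],[0,0,0.005],-1],[[0,0,0],[0,0,0.01],-1],[[0,0,0],[0,0,0.01],-1]]}}

```text
clock: 8.15
eef_pos: [458.4, 223.4, 65.0]
tcp_rot: [3.142, -0.0, -2.217]
contact_force: [-0.4, -0.5, -1.5]
opening: 0.654
grasp_force: 33.4
```

Request:
{"method": "step_arm", "body": {"moves": [[[0,0,0],[0,0,0.005],-1],[[0,0,0],[0,0,0.01],-1],[[0,0,0],[0,0,0.01],-1]]}}

```text
clock: 8.45
eef_pos: [458.5, 223.5, 63.7]
tcp_rot: [-3.142, 0.0, -2.217]
contact_force: [-2.6, -1.5, 8.1]
opening: 0.656
grasp_force: 34.4
```

Request:
{"method": "step_arm", "body": {"moves": [[[0,0,0],[0,0,0],0.5],[[0,0,0],[0,0,0],0.6],[[0,0,0],[0,0,0],0.8],[[0,0,0],[0,0,0],0.8],[[0,0,0],[0,0,0],0.8]]}}

```text
clock: 8.95
eef_pos: [458.5, 223.5, 63.0]
tcp_rot: [3.142, -0.0, -2.217]
contact_force: [0.4, -0.3, -0.4]
opening: 0.905
grasp_force: 0.0
```

Request:
{"method": "step_arm", "body": {"moves": [[[0,0,0],[0,0,-0.1],0.8],[[0,0,0],[0,0,-0.25],0.8],[[0,0,0],[0,0,-0.4],0.8],[[0,0,0],[0,0,-0.6],0.8],[[0,0,0],[0,0,-0.8],0.8],[[0,0,0],[0,0,-0.8],0.8]]}}

```text
clock: 9.55
eef_pos: [461.2, 224.8, 228.3]
tcp_rot: [-3.138, 0.008, -2.217]
contact_force: [-0.6, 0.8, 0.2]
opening: 0.9
grasp_force: 0.0
```

```bash
python3 - <<'E'
from h import *
print(pose());shot("wrist","w4");shot("side","d4")
a=cv2.imread("pics/w4.png");b=cv2.imread("pics/d4.png")
for c in("scene","side"):
    print(c,[(x["xy"],x["conf"]) for x in imaging.mark_of(c,"lid_lip")[:2]] if c=="side" else "")
k=np.load("k.npy");print([proj("side",W(k,l)[0]).round() for l in[(95,0,321),(95,0,121)]])
x=np.hstack([cv2.resize(a,(400,300)),cv2.resize(b[100:340,120:440],(400,300))]);cv2.imwrite("pics/x4.png",x)
E
```

```text
(array([461.24260237, 224.79092205, 228.3143802 ]), array([-3.13757346,  0.00786962, -2.21744675]))
scene 
side [([223.6, 143.6], 0.94), ([338.1, 259.0], 0.39)]
[array([221., 145.]), array([226., 202.])]
```

View pics/x4.png

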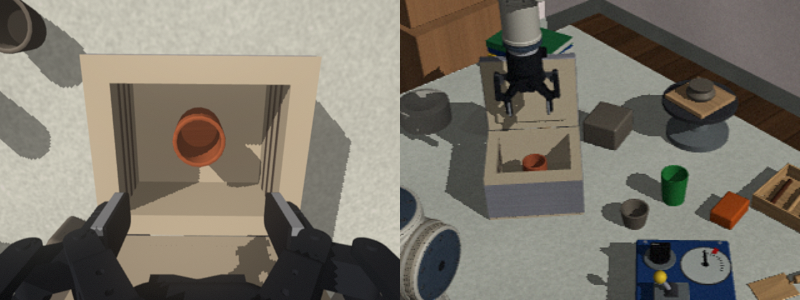

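The cup stands upright on the kiln floor. For the lid, I rise, close the fingers, go behind it, then sweep it down along its arc.

Request:
{"method": "step_arm", "body": {"moves": [[[0,0,0],[0,0,-0.2],-1],[[0,0,0],[0,0,-0.4],-1],[[0,0,0],[0,0,-0.65],-1],[[0,0,0],[0,0,-0.85],-1],[[0,0,0],[0,0,-0.85],-1],[[0,0,0],[0,0,-0.85],-1]]}}

```text
clock: 10.3
eef_pos: [458.4, 223.4, 392.0]
tcp_rot: [3.141, -0.001, -2.218]
contact_force: [-1.2, 0.7, -0.6]
opening: -0.0
grasp_force: 0.0
```

Request:
{"method": "step_arm", "body": {"moves": [[[0,0,0],[-0.15,0,0],-1],[[0,0,0],[-0.35,0,0],-1],[[0,0,0],[-0.55,0,0],-1],[[0,0,0],[-0.75,0,0],-1],[[0,0,0],[-0.85,0,0],-1],[[0,0,0],[-0.85,0,0],-1],[[0,0,0],[-0.85,0,0],-1]]}}

```text
clock: 11.0
eef_pos: [560.1, 358.6, 389.9]
tcp_rot: [3.14, -0.005, -2.217]
contact_force: [-0.1, 0.8, 0.2]
opening: 0.0
grasp_force: 0.0
```

```bash
cat >> h.py <<'E'
def loc(pose,p):
    x,y,a=pose;d=R.from_euler("z",-a).apply(np.array(p)-[x,y,0]);return d
def lidtcp(th,rc=165,hw=11):
    # kiln-frame x,z of TCP for lid angle th
    n=np.array([np.sin(th),np.cos(th)]);e=np.array([-np.cos(th),np.sin(th)])
    return np.array([95,121])+n*(25+hw*np.sin(th))+e*(rc-hw*np.cos(th))
E
python3 - <<'E'
from h import *
k=np.load("k.npy");p,q=pose();print(loc(k,p),q,telemetry.sense()["opening"])
shot("side","d5");m=imaging.mark_of("side","lid_lip");print([(x["xy"],x["conf"]) for x in m[:2]])
shot("scene","s5");m2=imaging.mark_of("scene","lid_lip");print([(x["xy"],x["conf"]) for x in m2[:2]])
try: P,g=tri(ray("scene",m2[0]["xy"]),ray("side",m[0]["xy"]));print(loc(k,P),g)
except Exception as e: print(e)
for t in [1.6,1.5,1.4,1.2,1,.8,.6,.4,.2,.1,0]: print(t,lidtcp(t).round(1))
E
```

```text
[159.16705271   1.1992709  389.86578415] [ 3.13999205 -0.0048189  -2.2170268 ] 1.472451812934197e-05
[([221.1, 144.0], 0.65)]
[([435.3, 179.2], 0.86)]
[118.53933763   2.68160834 315.42528602] 10.176954548546929
1.6 [135.8 285.2]
1.5 [119.3 287.4]
1.4 [102.6 287.8]
1.2 [ 69.5 283.8]
1 [ 37.9 273.4]
0.8 [  9.  256.8]
0.6 [-16.1 234.8]
0.4 [-36.2 208.3]
0.2 [-50.7 178.3]
0.1 [-55.7 162.3]
0 [-59. 146.]
```

Request:
{"method": "step_arm", "body": {"moves": [[[0,0,0],[0,0,0.1],-1],[[0,0,0],[0,0,0.25],-1],[[0,0,0],[0,0,0.4],-1],[[0,0,0],[0,0,0.5],-1],[[0,0,0],[0,0,0.51],-1],[[0,0,0],[0,0,0.51],-1]]}}

```text
clock: 11.8
eef_pos: [560.8, 358.7, 291.6]
tcp_rot: [-3.142, -0.0, -2.218]
contact_force: [0.4, 0.3, -0.3]
opening: -0.002
grasp_force: 0.0
```

Request:
{"method": "step_arm", "body": {"moves": [[[0,0,0],[0.05,0,0],-1],[[0,0,0],[0.1,0,0],-1],[[0,0,0],[0.13,0,0],-1],[[0,0,0],[0.16,0,0],-1],[[0,0,0],[0.19,0,0],-1],[[0,0,0],[0.22,0,0],-1],[[0,0,0],[0.25,0,0],-1],[[0,0,0],[0.28,0,0],-1]]}}

```text
clock: 12.6
eef_pos: [527.8, 315.0, 292.6]
tcp_rot: [-3.141, 0.004, -2.217]
contact_force: [2.6, 4.9, 3.6]
opening: -0.004
grasp_force: 2.6
```

Request:
{"method": "step_arm", "body": {"moves": [[[0,0,0],[0.03,0,0],-1],[[0,0,0],[0.07,0,0.01],-1],[[0,0,0],[0.11,0,0.015],-1],[[0,0,0],[0.15,0,0.025],-1],[[0,0,0],[0.19,0,0.035],-1],[[0,0,0],[0.23,0,0.05],-1],[[0,0,0],[0.27,0,0.065],-1],[[0,0,0],[0.31,0,0.08],-1]]}}

```text
clock: 13.4
eef_pos: [489.1, 264.2, 274.6]
tcp_rot: [3.141, -0.001, -2.218]
contact_force: [1.0, 1.9, 3.7]
opening: 0.004
grasp_force: 1.9
```

```bash
python3 - <<'E'
from h import *
k=np.load("k.npy");p,q=pose();print(loc(k,p),q,telemetry.sense()["contact_force"])
E
```

```text
[ 41.04404343   1.17222602 274.57883341] [ 3.14127590e+00 -7.55976378e-04 -2.21752856e+00] [1.03956969 1.93369159 3.65996924]
```

Request:
{"method": "step_arm", "body": {"moves": [[[0,0,0],[0.04,0,0.02],-1],[[0,0,0],[0.08,0,0.045],-1],[[0,0,0],[0.12,0,0.067],-1],[[0,0,0],[0.16,0,0.09],-1],[[0,0,0],[0.2,0,0.12],-1],[[0,0,0],[0.24,0,0.155],-1],[[0,0,0],[0.28,0,0.195],-1],[[0,0,0],[0.315,0,0.235],-1]]}}

```text
clock: 14.2
eef_pos: [451.0, 213.8, 227.2]
tcp_rot: [3.141, -0.001, -2.217]
contact_force: [-0.7, 0.1, 1.9]
opening: -0.001
grasp_force: 1.3
```

```bash
python3 - <<'E'
from h import *
k=np.load("k.npy");p,q=pose();print(loc(k,p),q,telemetry.sense()["contact_force"])
E
```

```text
[-22.15070467   1.32959127 227.24765645] [ 3.14133905e+00 -1.02685995e-03 -2.21742914e+00] [-0.74749494  0.1095394   1.92841037]
```

Request:
{"method": "step_arm", "body": {"moves": [[[0,0,0],[0.025,0,0.03],-1],[[0,0,0],[0.045,0,0.06],-1],[[0,0,0],[0.065,0,0.09],-1],[[0,0,0],[0.08,0,0.12],-1],[[0,0,0],[0.1,0,0.15],-1],[[0,0,0],[0.115,0,0.18],-1],[[0,0,0],[0.13,0,0.21],-1],[[0,0,0],[0.14,0,0.24],-1]]}}

```text
clock: 15.0
eef_pos: [434.9, 192.1, 179.6]
tcp_rot: [-3.141, -0.0, -2.217]
contact_force: [-0.3, -0.8, 2.2]
opening: -0.001
grasp_force: 0.9
```

Request:
{"method": "step_arm", "body": {"moves": [[[0,0,0],[0.01,0,0.02],-1],[[0,0,0],[0.015,0,0.04],-1],[[0,0,0],[0.02,0,0.06],-1],[[0,0,0],[0.025,0,0.075],-1],[[0,0,0],[0.03,0,0.09],-1],[[0,0,0],[0.03,0,0.105],-1],[[0,0,0],[0.035,0,0.12],-1],[[0,0,0],[0.035,0,0.13],-1]]}}

```text
clock: 15.8
eef_pos: [430.6, 186.6, 153.8]
tcp_rot: [3.142, -0.0, -2.217]
contact_force: [-0.8, -0.8, 1.5]
opening: -0.0
grasp_force: 0.8
```

Request:
{"method": "step_arm", "body": {"moves": [[[0,0,0],[0,0,0.01],-1],[[0,0,0],[0,0,0.02],-1],[[0,0,0],[0,0,0.03],-1],[[0,0,0],[0,0,0.037],-1],[[0,0,0],[0,0,0.042],-1],[[0,0,0],[0,0,0.045],-1]]}}

```text
clock: 16.4
eef_pos: [430.8, 186.7, 145.9]
tcp_rot: [3.142, -0.0, -2.217]
contact_force: [-6.0, -4.3, 22.2]
opening: 0.001
grasp_force: 11.0
```

Request:
{"method": "step_arm", "body": {"moves": [[[0,0,0],[0,0,0.005],-1],[[0,0,0],[0,0,0.01],-1],[[0,0,0],[0,0,0.01],-1]]}}

```text
clock: 16.7
eef_pos: [430.8, 186.7, 145.8]
tcp_rot: [-3.141, 0.0, -2.217]
contact_force: [-12.5, -6.8, 40.8]
opening: 0.001
grasp_force: 20.4
```

The lid is closed: the tip stopped at z 145.9, where the closed lid top is 146, and the contact force rose. I lift and go to the controller.

Request:
{"method": "step_arm", "body": {"moves": [[[0,0,0],[0,0,-0.05],-1],[[0,0,0],[0,0,-0.2],-1],[[0,0,0.17],[0,0,-0.4],-1],[[0,0,0.34],[0,0,-0.5],-1],[[0,0,0.5],[0,0,-0.5],-1],[[0,0,0.67],[0,0,-0.5],-1],[[0,0,0.84],[0,0,-0.5],-1],[[0,0,1],[0,0,-0.5],-1]]}}

```text
clock: 17.5
eef_pos: [430.9, 186.9, 243.1]
tcp_rot: [3.141, 0.0, -3.008]
contact_force: [-0.3, 0.2, -0.4]
opening: -0.003
grasp_force: 0.0
```

```bash
python3 - <<'E'
from h import *
c=np.load("c.npy");t=W(c,(-50,45,200))[0];print(pose(),telemetry.sense()["qpos"]);p=pose()[0]
print(delta((p+t)/2),delta(t,(np.pi,0,c[2]+np.pi)))
E
```

```text
(array([430.87376938, 186.8793478 , 243.12619316]), array([ 3.14130936e+00,  4.70424841e-04, -3.00829630e+00])) [ 4.05934353e-01  9.47455153e-02  1.94052628e+00  1.63516869e-04
  1.10579153e+00 -1.29823168e+00]
(array([0., 0., 0.]), array([-0.012, -0.914,  0.108])) (array([1.000e-03, 0.000e+00, 1.142e+00]), array([-0.025, -1.827,  0.215]))
```

Request:
{"method": "step_arm", "body": {"moves": [[[0,0,0.17],[0,-0.15,0],0],[[0,0,0.34],[0,-0.35,0],0.5],[[0,0,0.5],[0,-0.55,0],0.5],[[0,0,0.67],[0,-0.75,0],0.5],[[0,0,0.84],[0,-0.95,0.05],0.5],[[0,0,1],[-0.01,-1,0.1],0.5],[[0,0,1],[-0.01,-1,0.1],0.5],[[0,0,1],[-0.01,-1,0.1],0.5]]}}

```text
clock: 18.3
eef_pos: [460.3, -10.8, 223.1]
tcp_rot: [3.142, -0.001, 2.498]
contact_force: [0.1, -0.1, -0.3]
opening: 0.752
grasp_force: 0.0
```

```bash
python3 - <<'E'
from h import *
c=np.load("c.npy");t=W(c,(-50,45,200))[0];print(pose(),telemetry.sense()["qpos"])
print(delta(t,(np.pi,0,c[2]+np.pi)))
E
```

```text
(array([460.32176039, -10.78444053, 223.11172012]), array([ 3.14151978e+00, -5.34449374e-04,  2.49782470e+00])) [-2.69558007e-02  1.02994017e-01  1.98007877e+00  4.22782100e-04
  1.05891372e+00 -9.54191310e-01]
(array([ 0.   , -0.001,  0.153]), array([-0.588, -0.583,  0.115]))
```

Request:
{"method": "step_arm", "body": {"moves": [[[0,0,0.153],[-0.15,-0.15,0.03],0.5],[[0,0,0.153],[-0.3,-0.3,0.06],0.5],[[0,0,0.153],[-0.45,-0.45,0.09],0.5],[[0,0,0.153],[-0.588,-0.583,0.115],0.5],[[0,0,0.153],[-0.588,-0.583,0.115],0.5],[[0,0,0.153],[-0.588,-0.583,0.115],0.5]]}}

```text
clock: 18.9
eef_pos: [484.2, -174.4, 200.3]
tcp_rot: [3.141, -0.0, 2.377]
contact_force: [-0.5, -1.0, -0.1]
opening: 0.747
grasp_force: 0.0
```

```bash
python3 - <<'E'
from h import *
c=np.load("c.npy");print(pose());shot("wrist","w6")
for n in("knob_grip","dial_centre","pointer_tip","mark_tip","switch_tip"):
    print(n,[(np.round(x["xy"],1).tolist(),round(x["conf"],2)) for x in imaging.mark_of("wrist",n)[:2]])
for l in[(-50,45,97),(45,28,60),(-52,-65,126),(-100,105,60)]: print(l,proj("wrist",W(c,l)[0]).round(1))
E
```

```text
(array([ 484.24841416, -174.40819591,  200.26864192]), array([ 3.14122431e+00, -3.35721758e-04,  2.37661288e+00]))
knob_grip [([309.9, 238.1], 0.57)]
dial_centre [([292.9, 342.8], 0.68), ([261.4, 261.2], 0.66)]
pointer_tip [([344.6, 346.9], 0.61)]
mark_tip [([339.2, 370.5], 0.53)]
switch_tip [([111.3, 246.2], 0.56)]
(-50, 45, 97) [315.8 239.9]
(45, 28, 60) [293.7 343.9]
(-52, -65, 126) [116.8 251.7]
(-100, 105, 60) [405.  152.7]
```

View pics/w6.png

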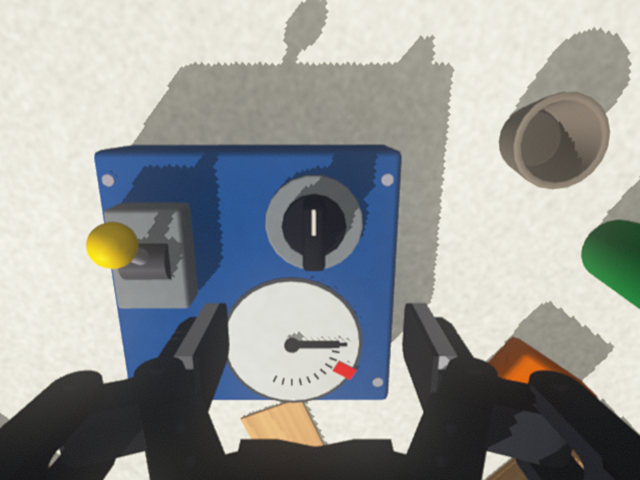

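The wrist view shows the knob bar at (314,232), dial centre (293,343), pointer tip (345,345), red mark at (345,370) and switch ball (112,245). The predicted points match.

```bash
python3 - <<'E'
from h import *
c=np.load("c.npy")
im=cv2.imread("pics/w6.png").astype(int);b,g,rr=im[...,0],im[...,1],im[...,2]
m=(rr>150)&(g<80)&(b<80);m[:,:300]=0;m[:,380:]=0;m[:340]=0;m[400:]=0
ys,xs=np.nonzero(m);print(len(xs),xs.mean(),ys.mean())
o=atz("wrist",(293,343.7),60)
ang=lambda p:(lambda v:(np.hypot(*v[:2]),np.arctan2(v[1],v[0])))(atz("wrist",p,60)-o)
print(loc(c,o));a=ang((xs.mean(),ys.mean()));print(a);ptr=ang((345,345));print(ptr)
print("mark cw from pointer",ptr[1]-a[1],"from ctrl y",c[2]+np.pi/2-a[1])
E
```

```text
206 344.44174757281553 369.9514563106796
[44.83691527 27.4428171  60.        ]
(np.float64(46.54561741077518), np.float64(0.2791188548654001))
(np.float64(40.22217660806094), np.float64(0.7776484864232924))
mark cw from pointer 0.4985296315578923 from ctrl y 0.527698132748486
```

Request:
{"method": "step_arm", "body": {"moves": [[[0,0,0],[0,-0.003,0.15],0.1],[[0,0,0],[0,-0.003,0.3],0.1],[[0,0,0],[0,-0.003,0.45],0.1],[[0,0,0],[0,-0.003,0.55],0.1],[[0,0,0],[0,-0.003,0.6],0.1],[[0,0,0],[0,-0.003,0.6],0.1]]}}

```text
clock: 19.8
eef_pos: [483.0, -174.8, 79.2]
tcp_rot: [-3.141, -0.002, 2.375]
contact_force: [0.0, 0.4, -0.7]
opening: 0.554
grasp_force: 0.0
```

Request:
{"method": "step_arm", "body": {"moves": [[[0,0,0],[0,0,0],-1],[[0,0,0],[0,0,0],-1],[[0,0,0],[0,0,0],-1],[[0,0,0],[0,0,0],-1],[[0,0,0],[0,0,0],-1]], "squeeze": 40}}

```text
clock: 20.3
eef_pos: [484.2, -175.9, 81.4]
tcp_rot: [3.141, 0.002, 2.375]
contact_force: [-2.1, -0.8, 6.3]
opening: 0.156
grasp_force: 41.6
```

Request:
{"method": "step_arm", "body": {"moves": [[[0,0,0.1],[0,0,0],-1],[[0,0,0.25],[0,0,0],-1],[[0,0,0.4],[0,0,0],-1],[[0,0,0.55],[0,0,0],-1],[[0,0,0.7],[0,0,0],-1],[[0,0,0.85],[0,0,0],-1],[[0,0,1],[0,0,0],-1],[[0,0,1],[0,0,0],-1]]}}

```text
clock: 21.1
eef_pos: [482.3, -176.7, 81.3]
tcp_rot: [-3.14, 0.002, 1.586]
contact_force: [-10.1, -8.3, 12.6]
opening: 0.152
grasp_force: 42.6
```

Request:
{"method": "step_arm", "body": {"moves": [[[0,0,0.1],[0,0,0],-1],[[0,0,0.2],[0,0,0],-1],[[0,0,0.29],[0,0,0],-1],[[0,0,0.29],[0,0,0],-1],[[0,0,0.29],[0,0,0],-1]]}}

```text
clock: 21.6
eef_pos: [481.7, -176.6, 81.3]
tcp_rot: [-3.139, 0.002, 1.363]
contact_force: [-13.9, -8.9, 16.8]
opening: 0.157
grasp_force: 42.9
```

```bash
python3 - <<'E'
from h import *
c=np.load("c.npy");print(pose());
for cam in("scene","side","wrist"):
    im=shot(cam,cam+"7");d=[proj(cam,W(c,(45,28,60))[0]),proj(cam,W(c,(-50,45,97))[0])];print(cam,d)
a=cv2.imread("pics/side7.png");u=proj("side",W(c,(45,28,60))[0]).astype(int)
b=cv2.imread("pics/scene7.png");v=proj("scene",W(c,(45,28,60))[0]).astype(int)
w=cv2.imread("pics/wrist7.png")
cr=lambda i,u,h:cv2.resize(i[max(0,u[1]-h):u[1]+h,max(0,u[0]-h):u[0]+h],(400,400),interpolation=cv2.INTER_CUBIC)
cv2.imwrite("pics/x7.png",cv2.resize(np.hstack([cr(a,u,30),cr(b,v,30)]),(800,400)))
E
```

```text
(array([ 481.67738389, -176.6327042 ,   81.33795075]), array([-3.13900008e+00,  2.32964800e-03,  1.36251790e+00]))
scene [array([218.55785679, 231.21086907]), array([248.33453752, 213.22697401])]
side [array([364.05350572, 312.2602217 ]), array([327.87794973, 296.91716699])]
wrist [array([471.68740168, 412.72765401]), array([322.18654881, 329.37256067])]
```

View pics/x7.png

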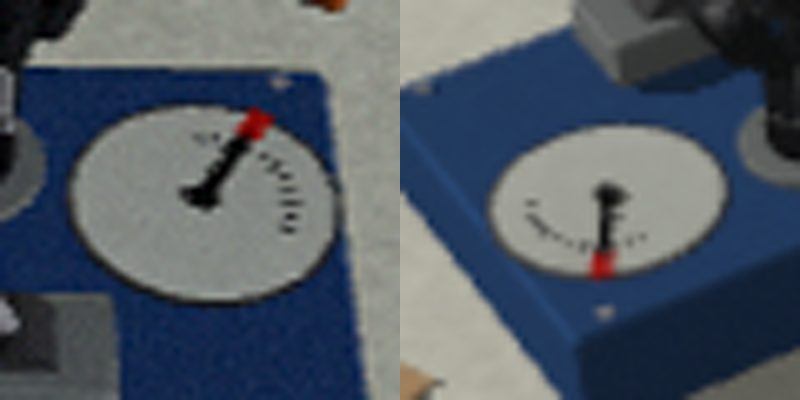

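Both views show the pointer running into the red mark. I release, rise and check from above.

Request:
{"method": "step_arm", "body": {"moves": [[[0,0,0],[0,0,0],0.1],[[0,0,0],[0,0,0],0.1],[[0,0,0],[0,0,0],0.1],[[0,0,0],[0,0,-0.15],0.1],[[0,0,0],[0,0,-0.35],0.1],[[0,0,0],[0,0,-0.6],0.1],[[0,0,0],[0,0,-0.6],-1],[[0,0,0],[0,0,-0.6],-1]]}}

```text
clock: 22.55
eef_pos: [484.4, -175.5, 201.3]
tcp_rot: [3.139, 0.0, 1.362]
contact_force: [-0.3, 0.9, 0.3]
opening: 0.224
grasp_force: 0.0
```

Request:
{"method": "step_arm", "body": {"moves": [[[0,0,-0.19],[0,0,-0.1],-1],[[0,0,-0.38],[0,0,-0.1],-1],[[0,0,-0.57],[0,0,-0.1],-1],[[0,0,-0.76],[0,0,-0.1],-1],[[0,0,-0.95],[0,0,-0.1],-1],[[0,0,-1],[0,0,-0.1],-1],[[0,0,-1],[0,0,-0.1],-1]]}}

```text
clock: 23.25
eef_pos: [482.7, -175.0, 218.3]
tcp_rot: [-3.14, -0.002, 2.148]
contact_force: [-0.7, -0.4, 0.9]
opening: 0.002
grasp_force: 0.0
```

```bash
python3 - <<'E'
from h import *
c=np.load("c.npy");print(pose());im=shot("wrist","w8")
u=proj("wrist",W(c,(45,28,60))[0]);print(u,proj("wrist",W(c,(-53,-65,126))[0]))
for n in("dial_centre","pointer_tip","mark_tip","switch_tip"):
    print(n,[(np.round(x["xy"],1).tolist(),round(x["conf"],2)) for x in imaging.mark_of("wrist",n)[:2]])
i=im.astype(int);O=W(c,(45,28,60))[0]
H,Wd=np.mgrid[0:480,0:640];sel=np.hypot(Wd-u[0],H-u[1])<75
red=sel&(i[...,0]>150)&(i[...,1]<80)&(i[...,2]<80)
dark=sel&(i.max(2)<70)
def pa(m):
    P=np.array([loc(c,atz("wrist",(x,y),60))-[45,28,60] for y,x in np.argwhere(m)])
    rad=np.hypot(P[:,0],P[:,1]);return P,rad
P,rad=pa(red);print("mark",len(rad),np.arctan2(P[:,0].mean(),P[:,1].mean()))
P,rad=pa(dark);k=(rad>12)&(rad<35);print("ptr",k.sum(),np.arctan2(P[k,0].mean(),P[k,1].mean()), np.median(np.arctan2(P[k,0],P[k,1])))
E
```

```text
(array([ 482.6888    , -174.97274744,  218.34217171]), array([-3.13987118e+00, -2.46299179e-03,  2.14750241e+00]))
[324.56699253 333.82249581] [142.83256981 279.75541231]
dial_centre [([313.3, 230.4], 0.48)]
pointer_tip [([373.1, 346.3], 0.53)]
mark_tip [([370.8, 351.9], 0.59), ([138.7, 276.3], 0.4)]
switch_tip []
mark 180 0.5744873311484948Traceback (most recent call last):
  File "<stdin>", line 14, in <module>
  File "<stdin>", line 11, in pa
  File "h.py", line 9, in atz
    o,d=ray(c,xy);return o+d*(z-o[2])/d[2]
        ~~~^^^^^^
  File "h.py", line 5, in ray
    K=imaging.calibration(c);T=np.array(K["cam_to_world"])
ValueError: time passes only in moves, steps and waits
```

View pics/w8.png

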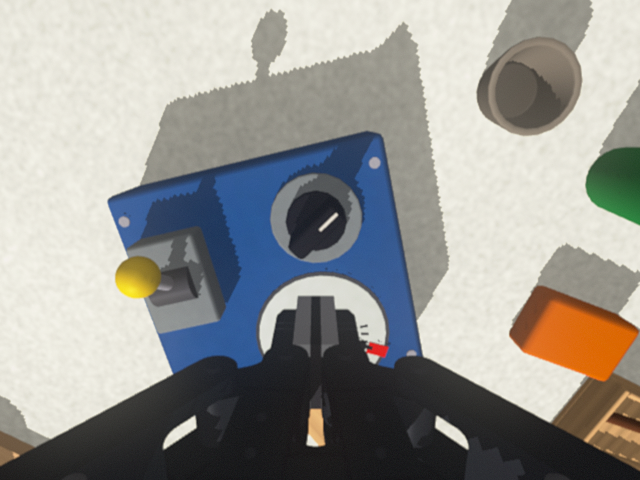

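The closed fingers hide the dial here. I measure pointer and mark numerically in fresh scene and side pictures instead.

```bash
cat > ptr.py <<'E'
from h import *
c=np.load("c.npy")
g=[(x,y,60) for x in(-20,110) for y in(-40,95)]
def rect(cam,name):
    im=shot(cam,name);src=np.float32([proj(cam,W(c,l)[0]) for l in g])
    dst=np.float32([((l[0]+20)*4,(l[1]+40)*4) for l in g])   # 4 px/mm, local frame
    return cv2.warpPerspective(im,cv2.getPerspectiveTransform(src,dst),(520,540),flags=cv2.INTER_CUBIC)
if __name__=="__main__":
  for cam in("side","scene"):
    w=rect(cam,cam+"8").astype(int)
    R_,G,B=w[...,0],w[...,1],w[...,2];yy,xx=np.mgrid[0:540,0:520];X=xx/4-20-45;Y=yy/4-40-28
    near=np.hypot(X,Y)<60
    red=near&(R_>130)&(G<80)&(B<80)
    white=near&(w.min(2)>110)
    ctr=cv2.minEnclosingCircle(np.argwhere(white)[:,::-1].astype(np.float32));cx,cy=ctr[0][0]/4-65,ctr[0][1]/4-68
    print(cam,"disc",cx,cy,ctr[1]/4)
    an=lambda m:np.arctan2((X[m]-cx).mean(),(Y[m]-cy).mean())
    rad=np.hypot(X-cx,Y-cy)
    dark=(rad>10)&(rad<30)&(w.max(2)<90)
    print("mark",an(red),np.hypot((X[red]-cx).mean(),(Y[red]-cy).mean()),"ptr",an(dark),dark.sum()/16)
    hub=(rad<9)&(w.max(2)<90);print("hub",X[hub].mean(),Y[hub].mean())
    dd=(rad>14)&(rad<30)&(w.max(2)<90);print("hub-dir",np.arctan2(X[dd].mean()-X[hub].mean(),Y[dd].mean()-Y[hub].mean()),np.arctan2(X[red].mean()-X[hub].mean(),Y[red].mean()-Y[hub].mean()))
E
python3 ptr.py
```

```text
side disc 4.9264678955078125 0.0 55.45491409301758
mark 0.3983802184224823 48.126054295999275 ptr 0.2930408371074088 268.875
hub 1.9084443099273607 2.8922518159806296
hub-dir 0.7232494813036753 0.4818992773177751
scene disc -2.7785911560058594 -4.455303192138672 51.494590759277344
mark 0.5231034216160177 46.51677851361002 ptr 0.503873511213156 119.0625
hub -3.219478862973761 -4.170918367346939
hub-dir 0.5304774926585109 0.5343740103420618
```

The scene view gives pointer 0.530 and mark 0.534 rad, so they line up. The side view is partly covered by the arm. Next is the switch.

```bash
python3 - <<'E'
from h import *
c=np.load("c.npy");b=loc(c,atz("wrist",(138.5,277),126));print("ball",b)
print(delta(W(c,(-108,-65,200))[0],(np.pi,0,c[2]+np.pi)))
E
```

```text
ball [-53.97381215 -67.28624251 126.        ]
(array([-0.   , -0.   , -0.294]), array([ 0.157, -0.596,  0.1  ]))
```

Request:
{"method": "step_arm", "body": {"moves": [[[0,0,-0.15],[0.08,-0.2,0.03],-1],[[0,0,-0.294],[0.16,-0.4,0.06],-1],[[0,0,-0.294],[0.16,-0.6,0.09],-1],[[0,0,-0.294],[0.16,-0.605,0.1],-1],[[0,0,-0.294],[0.16,-0.605,0.1],-1]]}}

```text
clock: 24.1
eef_pos: [364.4, -214.9, 200.2]
tcp_rot: [3.141, 0.0, 2.375]
contact_force: [0.1, 0.1, -0.1]
opening: -0.001
grasp_force: 0.0
```

```bash
python3 - <<'E'
from h import *
c=np.load("c.npy");p,q=pose();print(loc(c,p),q,delta(W(c,(-108,-66,118))[0],(np.pi,0,c[2]+np.pi)))
E
```

```text
[-108.84140577  -67.05386657  200.17421147] [3.14126977e+00 3.98074995e-04 2.37541239e+00] (array([ 0.   ,  0.001, -0.003]), array([-0.004,  0.005,  0.411]))
```

Request:
{"method": "step_arm", "body": {"moves": [[[0,0,0],[0,0,0.15],-1],[[0,0,0],[0,0,0.3],-1],[[0,0,0],[0,0,0.4],-1],[[0,0,0],[0,0,0.41],-1],[[0,0,0],[0,0,0.41],-1]]}}

```text
clock: 24.6
eef_pos: [365.5, -214.3, 118.2]
tcp_rot: [3.142, -0.0, 2.379]
contact_force: [0.8, -1.7, -0.7]
opening: 0.003
grasp_force: 0.0
```

Request:
{"method": "step_arm", "body": {"moves": [[[0,0,0],[-0.06,0,0],-1],[[0,0,0],[-0.12,0,0],-1],[[0,0,0],[-0.18,0,0],-1],[[0,0,0],[-0.24,0,0],-1],[[0,0,0],[-0.29,0,0],-1],[[0,0,0],[-0.34,0,0],-1],[[0,0,0],[-0.37,0,0],-1],[[0,0,0],[-0.37,0,0],-1]]}}

```text
clock: 25.4
eef_pos: [418.8, -266.4, 118.0]
tcp_rot: [3.142, 0.001, 2.378]
contact_force: [-0.7, -0.8, -0.6]
opening: 0.002
grasp_force: 0.0
```

Request:
{"method": "step_arm", "body": {"moves": [[[0,0,0],[-0.01,0,0],-1],[[0,0,0],[-0.02,0,0],-1],[[0,0,0],[-0.02,0,0],-1]]}}

```text
clock: 25.7
eef_pos: [420.2, -267.8, 117.8]
tcp_rot: [-3.141, -0.002, 2.378]
contact_force: [-3.5, 3.9, 0.7]
opening: 0.001
grasp_force: 2.2
```

Request:
{"method": "step_arm", "body": {"moves": [[[0,0,0],[-0.01,0,0],-1],[[0,0,0],[-0.02,0,0],-1],[[0,0,0],[-0.02,0,0],-1]]}}

```text
clock: 26.0
eef_pos: [420.4, -268.1, 117.3]
tcp_rot: [-3.141, -0.009, 2.378]
contact_force: [-11.8, 13.8, 10.1]
opening: 0.001
grasp_force: 8.5
```

Request:
{"method": "step_arm", "body": {"moves": [[[0,0,0],[-0.01,0,0],-1],[[0,0,0],[-0.01,0,0],-1]]}}

```text
clock: 26.2
eef_pos: [420.4, -268.3, 116.9]
tcp_rot: [-3.141, -0.013, 2.378]
contact_force: [-14.4, 16.1, 13.6]
opening: -0.004
grasp_force: 11.4
```

The lever is at its stop: the force rises and the tip no longer moves. I back off and check.

Request:
{"method": "step_arm", "body": {"moves": [[[0,0,0],[0.05,0,0],-1],[[0,0,0],[0.2,0,0],-1],[[0,0,0],[0.35,0,0],-1],[[0,0,0],[0.4,0,-0.2],-1],[[0,0,0],[0.4,0,-0.4],-1],[[0,0,0],[0.4,0,-0.7],-1],[[0,0,0],[0.4,0,-0.8],-1],[[0,0,0],[0.4,0,-0.8],-1]]}}

```text
clock: 27.0
eef_pos: [370.2, -218.9, 282.9]
tcp_rot: [3.139, 0.01, 2.378]
contact_force: [0.8, -0.5, -0.7]
opening: 0.003
grasp_force: 0.0
```

```bash
python3 ptr.py; python3 - <<'E'
from h import *
c=np.load("c.npy");k=np.load("k.npy");s=telemetry.sense();print(s["clock"],s["eef_pos"],s["contact_force"])
def yellow(cam):
    im=shot(cam,cam+"9");h=cv2.cvtColor(im,cv2.COLOR_RGB2HSV)
    m=cv2.inRange(h,(22,150,110),(32,255,255));n,l,st,ce=cv2.connectedComponentsWithStats(m)
    i=1+np.argmax(st[1:,4]);return ce[i],st[i,4]
for cam in("scene","side","wrist"):
    try:
        y,a=yellow(cam);print(cam,y,a,loc(c,atz(cam,y,126)))
    except Exception as e: print(cam,e)
for cam in("scene","side"):
    m=imaging.mark_of(cam,"lid_lip")[:1]; print(cam,m,proj(cam,W(k,(-105,0,146))[0]),proj(cam,W(k,(-105,0,136))[0]))
E
```

```text
side disc 5.052513122558594 0.0 55.339988708496094
mark 0.39814756844846017 47.893413265740875 ptr 0.27952339984206365 269.25
hub 1.9141398514851484 2.895266089108911
hub-dir 0.7139546676647515 0.48439516286418594
scene disc -2.7966461181640625 -4.47064208984375 51.487369537353516
mark 0.5234035852353535 46.509927545270315 ptr 0.5047667180164322 119.3125
hub -3.211175616835994 -4.218704644412192
hub-dir 0.5295206484850182 0.5338326907884781
27.1 [ 368.03783738 -217.57846795  278.65938068] [-0.37203416 -0.42958643  0.09139989]
scene [526.86 112.65] 100 [-1305.8029271    134.62009047   126.        ]
side [348.70491803 321.45901639] 61 [ -3.26807873 -64.88968843 126.        ]
wrist attempt to get argmax of an empty sequence
scene [{'xy': [361.3, 200.7], 'conf': 0.86}] [359.42626439 197.18297639] [359.13253376 199.91663993]
side [{'xy': [226.7, 241.5], 'conf': 0.67}] [225.39465007 237.37157922] [225.67965782 240.15966841]
```

```bash
python3 - <<'E'
from ptr import *
for cam,h in(("side",(1.9,2.9)),("scene",(-3.2,-4.2))):
    w=rect(cam,cam+"b").astype(int);yy,xx=np.mgrid[0:540,0:520];X=xx/4-65-h[0];Y=yy/4-68-h[1];rad=np.hypot(X,Y);A=np.arctan2(X,Y)
    d=(rad>12)&(rad<27)&(w.max(2)<90)&(abs(A-.5)<.6);red=(rad<56)&(w[...,0]>130)&(w[...,1]<80)&(w[...,2]<80)
    print(cam,np.median(A[d]),d.sum()/16,np.median(A[red]),A[red].min(),A[red].max())
E
```

```text
side 0.3928705074646477 125.8125 0.4989625200700193 0.3523256148541894 0.6123221322275954
scene 0.5280744484263596 91.9375 0.5375287312436112 0.41885191830064916 0.6317908498018798
```

```bash
python3 - <<'E'
from ptr import *
for cam in("side","scene"):
    w=rect(cam,cam+"c");yy,xx=np.mgrid[0:540,0:520];wi=w.astype(int)
    red=(np.hypot(xx/4-65,yy/4-68)<58)&(wi[...,0]>130)&(wi[...,1]<80)&(wi[...,2]<80)
    m=((wi.max(2)<95)&(np.hypot(xx/4-65,yy/4-68)<44)).astype(np.uint8)
    n,l,st,ce=cv2.connectedComponentsWithStats(m)
    i=l[int(4*68),int(4*65)] or 1+np.argmax(st[1:,4])
    pts=np.argwhere(l==i)[:,::-1]/4-[65,68]
    print(cam,"blob",len(pts)/16,pts.min(0),pts.max(0))
    vx,vy,x0,y0=cv2.fitLine(pts.astype(np.float32),cv2.DIST_HUBER,0,.01,.01).ravel()
    r_=np.array([(xx/4-65)[red].mean(),(yy/4-68)[red].mean()]);dv=np.array([vx,vy])*np.sign(vy)
    q=r_-[x0,y0];print("line ang",np.arctan2(dv[0],dv[1]),"mark",r_,"perp offset mm",q[0]*dv[1]-q[1]*dv[0])
E
```

```text
side blob 473.9375 [-9.25 -3.25] [22.   39.75]
line ang 0.54279137 mark [24.53613861 44.03861386] perp offset mm 1.0600919804314124
scene blob 375.9375 [-10. -14.] [18.25 30.25]
line ang 0.5155228 mark [20.45329087 35.82289455] perp offset mm 0.6134427200882087
```

Both views put the mark centre within about 1 mm of the pointer's line, the lever is fully on, the lid is closed, and the arm is clear.

```bash
python3 -c "
from rig import r
print(r.sign_off())"
```

```text
the job is handed in; nothing more can be done
None
```

The job is handed in, done in the order asked: the cup stands upright in the kiln, the lid is closed, the pointer is on the red mark to within about 1 mm, and the switch lever is pushed fully over, finishing at about 27 s; no verdict came back.

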